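Pin the counter gate shut

ROBOT

A 7-joint arm with a two-finger parallel gripper is mounted at the origin on the work surface. World frame = base frame: x ahead of the robot, y to its left, z up, the work surface at z = 0. Lengths are in m, angles in rad, forces in N, time in s.
With the tool pointing down it reaches from about 0.425 to 0.925 m from the base axis. Payload 6.8 kg.
Tool frame: the origin (TCP) lies on the centre line of the jaws, within the pads' length; the fingertips stand 19 mm ahead of it and the grasp point (between the pads) is the TCP (tcp_to_tips is the distance from the TCP to the fingertips, in m); x points along the fingers, y is the direction in which the jaws open and shut, and the axes are right-handed (so a half turn about x gives the same grasp; the last joint's range is limited). The gripper opens to 85 mm and grips with 20 to 120 N. Pads are 22 mm wide; open, the fingers measure 114 mm over their backs; the gripper's body (76 mm by 85 mm) begins 54 mm behind the grasp point. The pads swing forward as they close: fully open they stand 13 mm farther back than shut.
Start: joints at [-0.108, 0.477, 0.022, 1.555, -0.011, 1.109, -0.083], TCP at [0.675, 0, 0.25] pointing down, gripper open.
Joint ranges: [-2.96, 2.96], [-0.34, 2.1], [-1.41, 1.46], [0.24, 2.44], [-1.37, 4.51], [0.17, 1.92], [-2.96, 2.96]. Speed limits (rad/s): [2.39, 2.39, 3.14, 3.14, 3.14, 3.14, 3.14].

INTERFACE

Orientations are given as a unit quaternion [w, x, y, z].
In Python, from station import get_obs, read_camera, hand_in, spot_in, cut_out, tcp_to_tips gives the robot as it stands.
- The arm moves only by the shell command python3 -m jog 'ROWS' [FORCE]. ROWS is JSON, a list of rows, each an object of numbers: "gripper": the closure, from 0 (fully open) to 1 (shut); "dx", "dy", "dz": the shift along the world's x, y, z in m; "rx", "ry", "rz": the turn, a rotation vector about the world's x, y, z in degrees. In form: [{"gripper": .., "dx": .., "dy": .., "dz": .., "rx": .., "ry": .., "rz": ..}, ...]. A call has 1 to 10 rows; each row is the pose to reach, as a shift and turn from the pose commanded when the call began; what a row does not reach only later rows make up. A row lasts 1/10 s, in which the tool goes at most 50 mm and 8.59 degrees, less where a joint would pass 70% of its speed; a pose out of reach is approached as far as the arm can. A call with a gripper value outside its range is refused whole. The fingers move at their own pace and stop on an object; FORCE is the grip in N (left out, the last holds). Time passes only in rows, so rows that repeat a pose let the fingers close. It gives the time, the measured TCP pose, the force and the opening at its end, in the units of the state.
- get_obs(): the state, without advancing time (a new reading comes with each control period).
- read_camera(name): name is "scene" or "side" or "wrist"; returns a dict with "pixels" (384x512x3 uint8, blue, green, red), "range_z" (384x512 float32, m along the optical axis (not along the pixel's ray), 0 where there is no reading), "camera_matrix" (3x3 intrinsics, pixels), "D" ([k1, k2, p1, p2, k3] as OpenCV has them; the pictures are not rectified), "cam_to_world" (4x4, takes a point from camera to world coordinates). Camera axes: x right, y down, z forward; pixel columns grow to the right and rows downward; lengths in m; the calibration is good to about 2 mm. A picture is of the moment at which its call begins.
- hand_in(): hands the job in, once; it reports no verdict.
Trained networks look in the newest picture that a camera, given by its name, has taken for a name from the list of things; names that differ only in an ending like _2 or _b are one class to them, and where a whole thing is asked for, a point or a joint stands for the part that bears it (a point fixed in the world has none). Each returns a list of dicts, best first, with "conf" (0 to 1); they miss things now and then, are a little off and sometimes report something else, mostly with a low value. They report only what shows in the picture. A call takes as long as a camera call.
- spot_in(camera, label): "box" ([centre column, centre row, width, height] in pixels, round what is visible of it).
- cut_out(camera, label): "mask" (384x512 bool, what is visible of it) and "box" ([centre column, centre row, width, height] in pixels, round what is visible of it).
The state is a dict: "t": time; "q": joint angles; "joint_vel": joint speeds; "joint_torque": joint torques, N m; "eef_pos": TCP position; "tool_rot": TCP orientation; "contact_force": force on the tool from outside, world axes, zero at the start; "torque": the same for the moment, N m; "gripper_width": opening from 0.0 (shut) to 1.0 (fully open).
Only numpy, scipy, OpenCV 4.12 (cv2) and the standard library are available. Lean on these libraries where they do the work, as an engineer would, in place of code of your own. Each camera call takes 0.05 s, during which the arm holds its last target. There are 200 camera calls.

TASK

Swing the low oak gate shut so that the steel tab on its free end lies between the two ears of the yoke on the latch post, then take the steel pin out of its wooden block and pass it down through the upper ear, the tab's eye and the lower ear until its collar rests on the yoke, and let go. The pin holes in the ears are set off centre, to whichever side the gate was last adjusted, so find them and feel the pin in gently and never force it against the yoke or the gate (never more than 35 N); leave everything else on the counter where it is.

Things in the scene. Friction and masses are not known exactly. Their poses are not given: they have to be found in the camera images.
- gate_frame: fixed oak frame of the low gate: sill 70 mm wide, 12 thick; latch post 56 x 46, 144 mm tall, centre 79 mm to -y; hinge post 46 x 36, 170 mm tall, centre 251 mm to +y. Origin at counter level, below the middle of the place where the pin goes; x square to the shut gate (the open gate stands on the -x side), y from latch to hinge, z up. Carries the gate and the steel yoke
- latch (a point): middle of the yoke, level with its upper ear's top, 150 mm up; axes as gate_frame. Both ears carry a level round disc about 46 mm across, 8 mm thick, centred on this point; the lower one's top is at 128 mm. The discs are adjuster bushes: each has a round 14 mm pin hole, its centre 8 mm off this point, both holes in line, fixed in any direction round the circle. That direction is not measured: look or feel for it
- gate (a joint): angle of the oak gate (rad): 0 shut, in line with the frame; 0.4 to 0.75 at the start; grows as it opens to -x of the frame (clockwise from above). Stiff hinge (0.25 N m): it stays where it is left, has no catch, and can swing 0.08 past shut. A turn by 0.01 shifts the eye by 2.2 mm; the pin's tapered nose can push the eye, and the gate with it, sideways
- gate_eye (a point): centre of the eye in the steel tab at the gate's free end, 225 mm from the hinge axis, 135 mm up. The eye is an opening 26 mm wide (x) and 32 mm long (y) in a tab 44 x 48 mm, 8 mm thick (131 to 139 mm up). With the gate shut it lies 15 mm below point latch, between the ears; axes as gate_grip
- gate_grip (a point): place to take hold of the gate, at the outer end of its top rail: rail 20 mm thick (point x), this point 160 mm from the hinge axis, 132 mm above the counter; the rail's top is at 145 mm. Site x is square to the gate, y along the gate towards the hinge, z up
- gate_hinge (a point): point on the gate's vertical hinge axis, 132 mm above the counter, 225 mm to frame +y of the latch
- pin_grip (a point): centre of the flat paddle grip of the loose steel pin (0.1 to 0.2 kg): paddle 16 mm thick (x), 28 wide (y), 48 tall (z, up). Below it a collar 24 mm across, 5 thick, its underside 29 mm below this point, then a round shank 12 mm thick and 46 long whose last 8 mm taper to an 8 mm flat nose. Starts upright in its wooden block. Home, the collar rests on the upper ear, the nose 16 mm below the lower ear
- pin_tip (a point): middle of the pin's nose end, 75 mm below pin_grip along the pin
- rest: dark wooden block, 60 x 60 x 60 mm, fixed to the counter, origin under its centre; the pin hangs by its collar loosely in an 18 mm hole, 54 mm deep, in the middle of its top
- coin_tray: open chrome tray for coins, 85 x 110 x 16 mm, origin at the centre of its underside; may stand next to the pin's block; leave alone
- scale: blue metal parcel scale with a steel pan, 200 x 220 x 86 mm, origin at the centre of its underside; leave alone
- date_stamp: tan rubber date stamp with a turned handle, 60 x 36 mm, 84 mm tall, origin at the centre of its underside; leave alone
- ink_pad: flat dark ink pad case, 60 x 95 x 16 mm, origin at the centre of its underside; leave alone
- weight0: lowest of three stacked round steel parcel weights, 72 mm across, 30 mm tall (the stack is 73 mm tall), origin under its centre; leave alone
- weight2: uppermost of the three stacked steel weights, 44 mm across, 18 mm tall, origin under its centre; leave alone
- parcel: cardboard parcel, 130 x 180 x 90 mm, origin at the centre of its underside; leave alone

How it is judged:
By the outcome, as a careful person would: the job done as asked, in the order asked, and still so for the second after the job is handed in, with the robot touching nothing.
It also fails if it takes over 67 s, if anything falls off the work surface, if the arm or the gripper's body presses on something with over 40 N, if the wrist force passes 120 N, or if a joint passes its speed limit or range.

## Working session

There is one attempt and no reset: what is moved stays moved. The work goes in short steps, Python scripts to look and compute and a shell command to move; the robot and the scene stay as the last step left them, time stands still between calls to the robot, and variables do not carry over. Pictures are saved under pics/ and viewed, about 8 in all and at most 12, crops included, and the job is handed in when it is done.

```bash
mkdir -p pics; ls; cat > h.py <<'E'
import numpy as np, cv2
from station import *
def cam(n):
    return read_camera(n)
def world(c,uv,z=None):
    uv=np.asarray(uv,float).reshape(-1,2)
    K=c["camera_matrix"];T=np.array(c["cam_to_world"])
    n=cv2.undistortPoints(uv.reshape(-1,1,2),np.array(K),np.array(c["D"])).reshape(-1,2)
    r=np.c_[n,np.ones(len(n))]
    if z is None:
        d=c["range_z"][uv[:,1].round().astype(int),uv[:,0].round().astype(int)]
        return (r*d[:,None])@T[:3,:3].T+T[:3,3]
    w=r@T[:3,:3].T
    return T[:3,3]+w*((z-T[2,3])/w[:,2])[:,None]
def cloud(c,mask):
    v,u=np.nonzero(mask&(c["range_z"]>0))
    return world(c,np.c_[u,v]),np.c_[u,v]
def proj(c,P):
    T=np.linalg.inv(np.array(c["cam_to_world"]))
    return cv2.projectPoints(np.asarray(P,float).reshape(-1,3),cv2.Rodrigues(T[:3,:3])[0],T[:3,3],np.array(c["camera_matrix"]),np.array(c["D"]))[0].reshape(-1,2)
E
python3 - <<'E'
from h import *
cs={}
for n in("scene","side"):
    c=cam(n);cs[n]=c
    print(n,np.round(c["cam_to_world"],3).tolist())
    for l in("gate_frame","gate","pin_grip","rest","coin_tray","scale","date_stamp","ink_pad","weight0","parcel"):
        r=cut_out(n,l)
        for o in r[:2]:
            P,_=cloud(c,o["mask"])
            if len(P): print(l,round(o["conf"],2),np.round(o["box"]).tolist(),"med",np.round(np.median(P,0),3),"lo",np.round(np.percentile(P,2,0),3),"hi",np.round(np.percentile(P,98,0),3))
cv2.imwrite("pics/a.png",np.vstack([cs["scene"]["pixels"],cs["side"]["pixels"]])[:, :])
cv2.imwrite("pics/a1.png",np.hstack([cv2.resize(cs[n]["pixels"],(400,300)) for n in cs]))
cv2.imwrite("pics/scene.png",cv2.resize(cs["scene"]["pixels"],(800,600)))
np.save("cs.npy",cs,allow_pickle=True)
E
```

```text
pics
scene [[0.768, 0.397, -0.503, 1.304], [0.64, -0.47, 0.608, -0.788], [0.005, -0.788, -0.615, 0.932], [0.0, 0.0, 0.0, 1.0]]
gate_frame 0.59 [231.0, 205.0, 81.0, 97.0] med [0.564 0.009 0.061] lo [ 0.395 -0.167 -0.004] hi [0.633 0.193 0.148]
gate_frame 0.47 [224.0, 179.0, 70.0, 41.0] med [0.511 0.067 0.109] lo [ 0.429 -0.062  0.005] hi [0.55  0.145 0.144]
gate 0.88 [224.0, 179.0, 65.0, 39.0] med [0.509 0.069 0.103] lo [ 0.326 -0.063 -0.004] hi [0.55  0.189 0.144]
gate 0.62 [147.0, 235.0, 27.0, 26.0] med [ 0.461 -0.281  0.042] lo [ 0.416 -0.3    0.001] hi [ 0.473 -0.234  0.062]
pin_grip 0.64 [144.0, 222.0, 12.0, 16.0] med [ 0.444 -0.271  0.091] lo [ 0.435 -0.282  0.063] hi [ 0.449 -0.255  0.113]
rest 0.7 [148.0, 235.0, 30.0, 26.0] med [ 0.461 -0.281  0.041] lo [ 0.416 -0.3   -0.001] hi [ 0.473 -0.233  0.062]
rest 0.65 [170.0, 266.0, 44.0, 35.0] med [ 0.575 -0.295  0.005] lo [ 0.532 -0.35  -0.002] hi [ 0.621 -0.239  0.017]
coin_tray 0.87 [169.0, 265.0, 42.0, 35.0] med [ 0.576 -0.296  0.005] lo [ 0.532 -0.351 -0.002] hi [ 0.621 -0.239  0.017]
scale 0.87 [299.0, 141.0, 56.0, 48.0] med [
[... 1690 characters left out ...]
087]
scale 0.39 [228.0, 218.0, 77.0, 144.0] med [ 0.559 -0.008  0.095] lo [ 0.455 -0.173  0.006] hi [0.628 0.186 0.168]
date_stamp 0.63 [316.0, 246.0, 24.0, 29.0] med [ 0.777 -0.069  0.02 ] lo [ 0.753 -0.092 -0.002] hi [ 0.807 -0.044  0.083]
ink_pad 0.59 [299.0, 198.0, 27.0, 22.0] med [0.752 0.123 0.013] lo [0.72  0.081 0.002] hi [0.784 0.174 0.018]
weight0 0.54 [231.0, 374.0, 19.0, 15.0] med [ 0.551 -0.418  0.072] lo [ 0.53  -0.431  0.056] hi [ 0.572 -0.401  0.076]
weight0 0.42 [236.0, 377.0, 29.0, 8.0] med [ 0.58  -0.414  0.03 ] lo [ 0.518 -0.42   0.026] hi [ 0.585 -0.404  0.033]
parcel 0.93 [262.0, 132.0, 22.0, 53.0] med [0.634 0.391 0.088] lo [ 0.605  0.003 -0.001] hi [0.667 0.505 0.346]
```

View pics/scene.png

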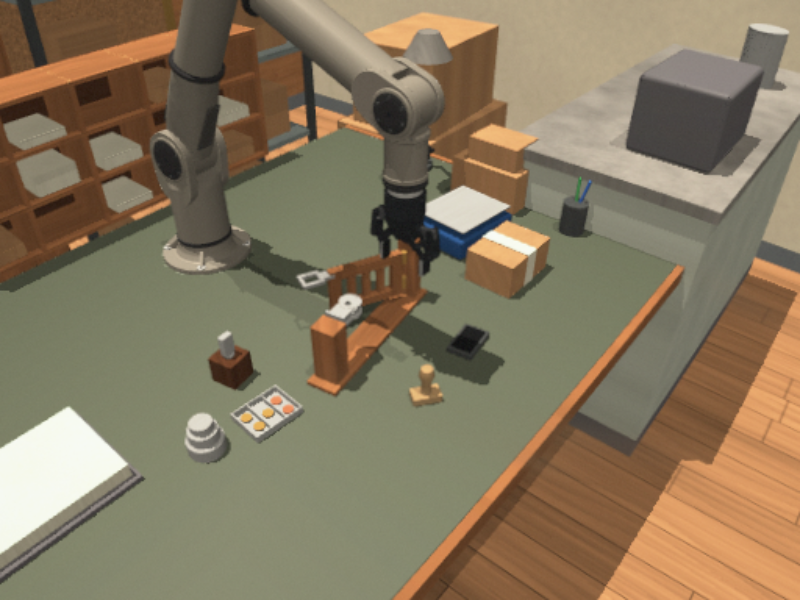

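```bash
python3 - <<'E'
from h import *
cs=np.load("cs.npy",allow_pickle=True).item()
for n in cs:
    c=cs[n]; full=c["range_z"]>0
    P,uv=cloud(c,full)
    m=(P[:,0]>.40)&(P[:,0]<.66)&(P[:,1]>-.2)&(P[:,1]<.22)
    P=P[m]
    for lo,hi in((.164,.174),(.147,.153),(.142,.1465),(.008,.016)):
        Q=P[(P[:,2]>lo)&(P[:,2]<hi)]
        if len(Q)<5: print(n,lo,len(Q));continue
        print(n,lo,len(Q),"mean",Q.mean(0).round(3),"rect",[np.round(x,3) for x in cv2.minAreaRect(Q[:,:2].astype(np.float32))])
    # pin
    P,uv=cloud(c,full); m=(abs(P[:,0]-.44)<.04)&(abs(P[:,1]+.27)<.04)
    for lo,hi in((.109,.118),(.056,.0625)):
        Q=P[m&(P[:,2]>lo)&(P[:,2]<hi)]; print(n,"pin",lo,len(Q),Q.mean(0).round(4),cv2.minAreaRect((1000*Q[:,:2]).astype(np.float32)) if len(Q)>4 else Q)
c=cam("wrist"); print(np.round(c["cam_to_world"],3).tolist(), c["camera_matrix"])
s=cs["side"]["pixels"][120:370,140:360]
cv2.imwrite("pics/b.png",np.hstack([cv2.resize(s,(440,500),interpolation=cv2.INTER_CUBIC),cv2.resize(c["pixels"],(360,270)) if 0 else cv2.copyMakeBorder(cv2.resize(c["pixels"],(360,270)),0,230,0,0,0)]))
E
```

```text
scene 0.164 7 mean [0.567 0.178 0.168] rect [array([0.566, 0.179]), array([0.004, 0.022]), np.float64(12.026)]
scene 0.147 108 mean [ 0.587 -0.053  0.149] rect [array([0.567, 0.026]), array([0.041, 0.295]), np.float64(13.534)]
scene 0.142 252 mean [ 0.568 -0.039  0.144] rect [array([ 0.539, -0.005]), array([0.122, 0.342]), np.float64(12.805)]
scene 0.008 864 mean [0.58 0.01 0.01] rect [array([0.574, 0.018]), array([0.073, 0.397]), np.float64(10.414)]
scene pin 0.109 30 [ 0.4395 -0.2692  0.1118] ((438.9627685546875, -267.9163513183594), (16.567407608032227, 24.18147850036621), 0.7770653367042542)
scene pin 0.056 179 [ 0.4456 -0.2707  0.059 ] ((439.67974853515625, -266.7419738769531), (65.630126953125, 63.21897506713867), 12.9002103805542)
side 0.164 175 mean [0.541 0.183 0.168] rect [array([0.541, 0.186]), array([0.051, 0.046]), np.float64(10.378)]
side 0.147 293 mean [ 0.585 -0.061  0.149] rect [array([0.539, 0.021]), array([0.107, 0.295]), np.float64(10.329)]
side 0.142 570 mean [ 0.555 -0.031  0.144] rect [array([ 0.533, -0.003]), array([0.131, 0.342]), np.float64(11.072)]
side 0.008 1010 mean [0.567 0.007 0.011] rect [array([0.572, 0.015]), array([0.07, 0.4 ]), np.float64(10.243)]
side pin 0.109 70 [ 0.4378 -0.2693  0.1114] ((437.39990234375, -268.74365234375), (14.10417652130127, 25.422542572021484), 4.200432300567627)
side pin 0.056 433 [ 0.4389 -0.2718  0.0586] ((437.4041442871094, -268.29705810546875), (60.50198745727539, 61.30193328857422), 11.419839859008789)
[[1.0, 0.001, 0.001, 0.675], [0.001, -0.966, -0.259, 0.064], [0.0, 0.259, -0.966, 0.373], [0.0, 0.0, 0.0, 1.0]] [[288.94383424   0.         261.12863494]
 [  0.         288.94383424 195.29289138]
 [  0.           0.           1.        ]]
```

View pics/b.png

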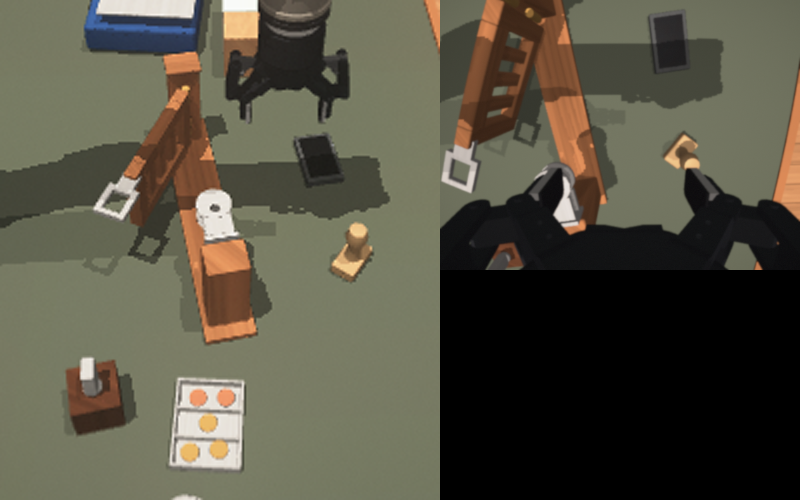

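```bash
python3 - <<'E'
from h import *
cs=np.load("cs.npy",allow_pickle=True).item()
from scipy.optimize import least_squares
for n in cs:
    c=cs[n];P,uv=cloud(c,c["range_z"]>0)
    # sill yaw
    yaw=np.radians(10.35); R=np.array([[np.cos(yaw),-np.sin(yaw)],[np.sin(yaw),np.cos(yaw)]])
    L=np.array([.5855,-.061]); H=L+R@[0,.225]
    F=(P[:,:2]-L)@R
    z=P[:,2]
    def rng(m):return np.percentile(F[m],[2,50,98],axis=0).round(4).tolist(),m.sum()
    print(n,"H",H.round(4))
    print("latchpost",rng((abs(F[:,1]+.079)<.045)&(abs(F[:,0])<.04)&(z>.140)&(z<.146)))
    print("hingepost",rng((abs(F[:,1]-.251)<.045)&(abs(F[:,0])<.04)&(z>.164)&(z<.174)))
    print("disc",rng((np.hypot(*F.T)<.03)&(z>.1475)&(z<.153)))
    m=(F[:,0]<-.03)&(F[:,0]>-.2)&(F[:,1]>-.02)&(F[:,1]<.2)
    r=m&(z>.1425)&(z<.148); Q=P[r][:,:2]
    vx=cv2.fitLine(Q.astype(np.float32),cv2.DIST_HUBER,0,.001,.001).ravel()
    d=vx[:2]*np.sign(-vx[1]); nrm=np.array([-d[1],d[0]])
    print("rail dir",d,"offset of H from line",(H-vx[2:])@nrm,"angle",np.arctan2(*( -(d@R)[[0,1]]))," n",r.sum())
    t=m&(z>.134)&(z<.1415); a=(P[t][:,:2]-H)@d; b=(P[t][:,:2]-H)@nrm
    s=a>.19; print("tab a",np.percentile(a[s],[1,99]),"b",np.percentile(b[s],[1,99]),s.sum())
    eye=H+.225*d; grip=H+.16*d; print("eye",eye,"grip",grip,"yaw deg gate x",np.degrees(np.arctan2(-d[0],-d[1]))*-1, "y axis",-d)
    if n=="side": print("hole pix",[(world(c,[[247.5,224]],.15)[0,:2]-L)@R])
E
```

```text
scene H [0.5451 0.1603]
latchpost ([[-0.022, -0.1016], [0.0048, -0.0755], [0.0297, -0.0372]], np.int64(192))
hingepost ([[0.0223, 0.2295], [0.0258, 0.2367], [0.0265, 0.2501]], np.int64(7))
disc ([[-0.016, -0.026], [0.0057, -0.0028], [0.0221, 0.0177]], np.int64(43))
rail dir [-0.33311787 -0.9428852 ] offset of H from line 0.0020523603317827185 angle 0.5202499557730755  n 53
tab a [0.19060947 0.2472938 ] b [-0.0337936   0.01196513] 82
eye [ 0.47012481 -0.05181023] grip [0.49177747 0.00947731] yaw deg gate x -19.458126 y axis [0.33311787 0.9428852 ]
side H [0.5451 0.1603]
latchpost ([[-0.0264, -0.1024], [-0.0006, -0.0798], [0.0256, -0.044]], np.int64(363))
hingepost ([[-0.0236, 0.2286], [0.001, 0.2484], [0.0254, 0.2697]], np.int64(175))
disc ([[-0.0208, -0.0259], [0.0005, 0.0007], [0.0211, 0.0215]], np.int64(139))
rail dir [-0.37325656 -0.9277282 ] offset of H from line 0.0012626545321950768 angle 0.5631583807398481  n 174
tab a [0.19194205 0.2489286 ] b [-0.02600918  0.0185535 ] 191
eye [ 0.4610936  -0.04839989] grip [0.48535528 0.01190244] yaw deg gate x -21.9166 y axis [0.37325656 0.9277282 ]
hole pix [array([ 0.00101726, -0.01080955])]
```

```bash
python3 -m jog '[{"dx":-0.025,"dy":-0.035},{"dx":-0.05,"dy":-0.07},{"dx":-0.075,"dy":-0.105},{"dx":-0.09,"dy":-0.125},{"dx":-0.09,"dy":-0.125},{"dx":-0.09,"dy":-0.125}]'
python3 - <<'E'
from h import *
c=cam("wrist"); np.save("w1.npy",c,allow_pickle=True)
yaw=np.radians(10.35); R=np.array([[np.cos(yaw),-np.sin(yaw)],[np.sin(yaw),np.cos(yaw)]])
L=np.array([.5855,-.061])
p=proj(c,[[*L,.15]])[0]; print(p)
P,uv=cloud(c,c["range_z"]>0); F=(P[:,:2]-L)@R
for m in [(np.hypot(*F.T)<.035)&(abs(P[:,2]-.15)<.004)]:
    h=cv2.convexHull(uv[m].astype(np.float32)); print("disc hull F",np.percentile(F[m],[1,50,99],axis=0),m.sum())
u,v=p.round().astype(int); h=60
x0,y0=u-h,v-h
im=c["pixels"][max(y0,0):v+h,max(x0,0):u+h]
cv2.imwrite("pics/c.png",cv2.resize(im,None,fx=5,fy=5,interpolation=cv2.INTER_CUBIC)); print(x0,y0,im.shape)
E
```

```text
[158.12678061 267.65667557]
disc hull F [[-0.01478888 -0.03444337]
 [ 0.01289765 -0.01524567]
 [ 0.022127    0.02336808]] 588
98 208 (120, 120, 3)$[0]: bad value
```

View pics/c.png

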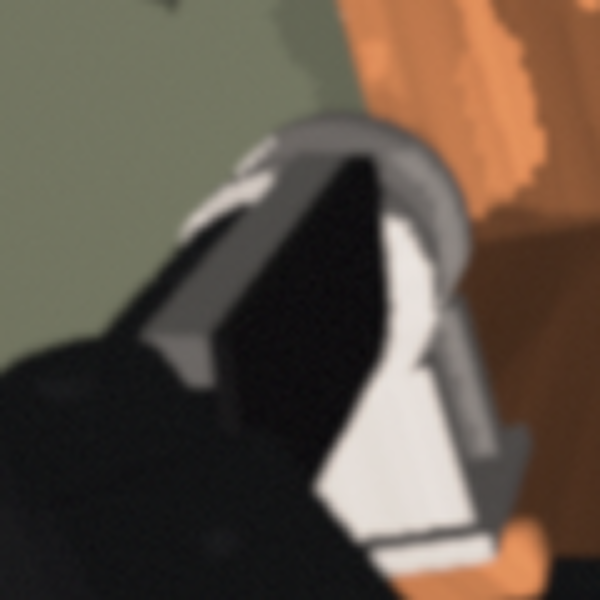

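The picture is from the unmoved start pose, with a finger hiding the disc. The move was refused, probably because each row needs every key.

```bash
python3 -m jog '[{"gripper":0,"dx":-0.025,"dy":-0.035,"dz":0,"rx":0,"ry":0,"rz":0},{"gripper":0,"dx":-0.05,"dy":-0.07,"dz":0,"rx":0,"ry":0,"rz":0},{"gripper":0,"dx":-0.075,"dy":-0.105,"dz":0,"rx":0,"ry":0,"rz":0},{"gripper":0,"dx":-0.09,"dy":-0.125,"dz":0,"rx":0,"ry":0,"rz":0},{"gripper":0,"dx":-0.09,"dy":-0.125,"dz":0,"rx":0,"ry":0,"rz":0},{"gripper":0,"dx":-0.09,"dy":-0.125,"dz":0,"rx":0,"ry":0,"rz":0}]'
cat > look.py <<'E'
import sys
from h import *
c=cam("wrist"); np.save("w1.npy",c,allow_pickle=True)
yaw=np.radians(10.35); R=np.array([[np.cos(yaw),-np.sin(yaw)],[np.sin(yaw),np.cos(yaw)]])
L=np.array([.5855,-.061])
p=proj(c,[[*L,.15]])[0]; print("latch px",p)
P,uv=cloud(c,c["range_z"]>0); F=(P[:,:2]-L)@R
m=(np.hypot(*F.T)<.035)&(abs(P[:,2]-.15)<.004)
if m.sum(): print("disc F",np.percentile(F[m],[1,50,99],axis=0).round(4).tolist(),m.sum())
# top-down rectified view, plane z=.15, 5 px/mm, frame axes: right=+x, up=+y
S=120/2; 
g=np.arange(-300,300)/5e3*1.0
gx,gy=np.meshgrid(g,-g)
W=np.c_[gx.ravel(),gy.ravel()]@R.T+L
q=proj(c,np.c_[W,np.full(len(W),.15)]).astype(np.float32).reshape(600,600,2)
im=cv2.remap(c["pixels"],q[...,0],q[...,1],cv2.INTER_CUBIC)
cv2.circle(im,(300,300),115,(0,0,255),1);cv2.drawMarker(im,(300,300),(0,0,255),0,10)
cv2.imwrite("pics/"+sys.argv[1],im)
E
python3 look.py d.png
```

```text
t: 1.8
eef_pos: [0.5851, -0.1252, 0.2506]
tool_rot: [0.5, 0.501, 0.5, -0.5]
contact_force: [0.2, 0.4, -1.1]
gripper_width: 1.002
latch px [261.60026194 118.06079884]
disc F [[-0.0218, -0.0333], [-0.0006, -0.0025], [0.0204, 0.0214]] 3434
```

View pics/d.png

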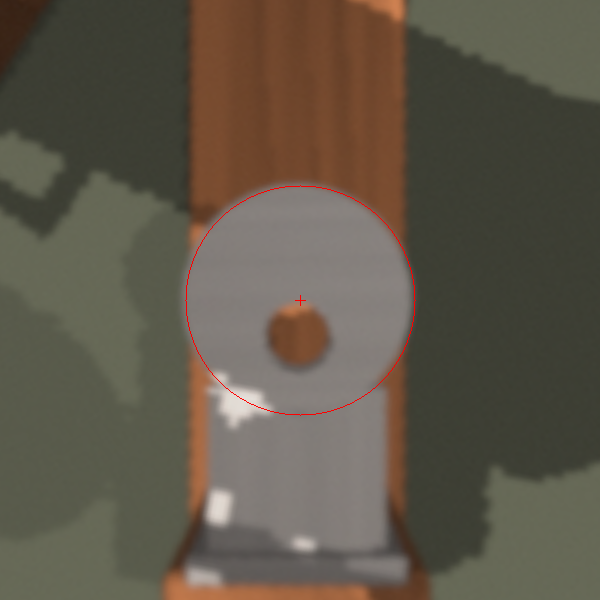

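```bash
python3 -m jog '[{"gripper":0,"dx":-0.025,"dy":0.035,"dz":0,"rx":0,"ry":0,"rz":-7},{"gripper":0,"dx":-0.05,"dy":0.07,"dz":0,"rx":0,"ry":0,"rz":-14},{"gripper":0,"dx":-0.075,"dy":0.105,"dz":0,"rx":0,"ry":0,"rz":-21},{"gripper":0,"dx":-0.098,"dy":0.136,"dz":0,"rx":0,"ry":0,"rz":-21},{"gripper":0,"dx":-0.098,"dy":0.136,"dz":-0.03,"rx":0,"ry":0,"rz":-21},{"gripper":0,"dx":-0.098,"dy":0.136,"dz":-0.07,"rx":0,"ry":0,"rz":-21},{"gripper":0,"dx":-0.098,"dy":0.136,"dz":-0.1,"rx":0,"ry":0,"rz":-21},{"gripper":0,"dx":-0.098,"dy":0.136,"dz":-0.116,"rx":0,"ry":0,"rz":-21},{"gripper":0,"dx":-0.098,"dy":0.136,"dz":-0.116,"rx":0,"ry":0,"rz":-21}]'
python3 -m jog '[{"gripper":0.5,"dx":0,"dy":0,"dz":0,"rx":0,"ry":0,"rz":0},{"gripper":0.7,"dx":0,"dy":0,"dz":0,"rx":0,"ry":0,"rz":0},{"gripper":0.85,"dx":0,"dy":0,"dz":0,"rx":0,"ry":0,"rz":0},{"gripper":0.9,"dx":0,"dy":0,"dz":0,"rx":0,"ry":0,"rz":0},{"gripper":0.9,"dx":0,"dy":0,"dz":0,"rx":0,"ry":0,"rz":0},{"gripper":0.9,"dx":0,"dy":0,"dz":0,"rx":0,"ry":0,"rz":0}]' 25
```

```text
t: 2.75
eef_pos: [0.4858, 0.0126, 0.1322]
tool_rot: [-0.4, -0.581, -0.402, 0.583]
contact_force: [-0.5, -0.5, 0.2]
gripper_width: 1.003
t: 3.35
eef_pos: [0.4872, 0.0111, 0.135]
tool_rot: [0.401, 0.583, 0.401, -0.582]
contact_force: [-1.4, 0.9, 6.5]
gripper_width: 0.231
```

```bash
python3 -m jog '[{"gripper":0.9,"dx":0.0105,"dy":-0.0038,"dz":0,"rx":0,"ry":0,"rz":4},{"gripper":0.9,"dx":0.0213,"dy":-0.0067,"dz":0,"rx":0,"ry":0,"rz":8},{"gripper":0.9,"dx":0.0322,"dy":-0.0089,"dz":0,"rx":0,"ry":0,"rz":12},{"gripper":0.9,"dx":0.0433,"dy":-0.0103,"dz":0,"rx":0,"ry":0,"rz":16},{"gripper":0.9,"dx":0.0545,"dy":-0.011,"dz":0,"rx":0,"ry":0,"rz":20},{"gripper":0.9,"dx":0.0657,"dy":-0.0108,"dz":0,"rx":0,"ry":0,"rz":24},{"gripper":0.9,"dx":0.0768,"dy":-0.0099,"dz":0,"rx":0,"ry":0,"rz":28},{"gripper":0.9,"dx":0.0868,"dy":-0.0084,"dz":0,"rx":0,"ry":0,"rz":31.6},{"gripper":0.9,"dx":0.0868,"dy":-0.0084,"dz":0,"rx":0,"ry":0,"rz":31.6},{"gripper":0.9,"dx":0.0868,"dy":-0.0084,"dz":0,"rx":0,"ry":0,"rz":31.6}]'
```

```text
t: 4.35
eef_pos: [0.5746, 0.0033, 0.135]
tool_rot: [0.544, 0.452, 0.544, -0.451]
contact_force: [0.1, 1.3, 4.9]
gripper_width: 0.227
```

```bash
python3 -m jog '[{"gripper":0.6,"dx":0,"dy":0,"dz":0,"rx":0,"ry":0,"rz":0},{"gripper":0.3,"dx":0,"dy":0,"dz":0,"rx":0,"ry":0,"rz":0},{"gripper":0.3,"dx":0,"dy":0,"dz":0,"rx":0,"ry":0,"rz":0},{"gripper":0.3,"dx":0,"dy":0,"dz":0.04,"rx":0,"ry":0,"rz":0},{"gripper":0.3,"dx":0,"dy":0,"dz":0.08,"rx":0,"ry":0,"rz":0},{"gripper":0,"dx":0.005,"dy":-0.03,"dz":0.116,"rx":0,"ry":0,"rz":0},{"gripper":0,"dx":0.012,"dy":-0.075,"dz":0.116,"rx":0,"ry":0,"rz":0},{"gripper":0,"dx":0.022,"dy":-0.127,"dz":0.116,"rx":0,"ry":0,"rz":0},{"gripper":0,"dx":0.022,"dy":-0.127,"dz":0.116,"rx":0,"ry":0,"rz":0},{"gripper":0,"dx":0.022,"dy":-0.127,"dz":0.116,"rx":0,"ry":0,"rz":0}]'
python3 look.py e.png
```

```text
t: 5.35
eef_pos: [0.5953, -0.1267, 0.2499]
tool_rot: [0.543, 0.453, 0.543, -0.453]
contact_force: [-0.3, -0.6, -0.2]
gripper_width: 1.0
latch px [264.55342871 115.05756341]
disc F [[-0.022, -0.0334], [-0.0005, -0.0029], [0.0203, 0.0216]] 3498
```

View pics/e.png

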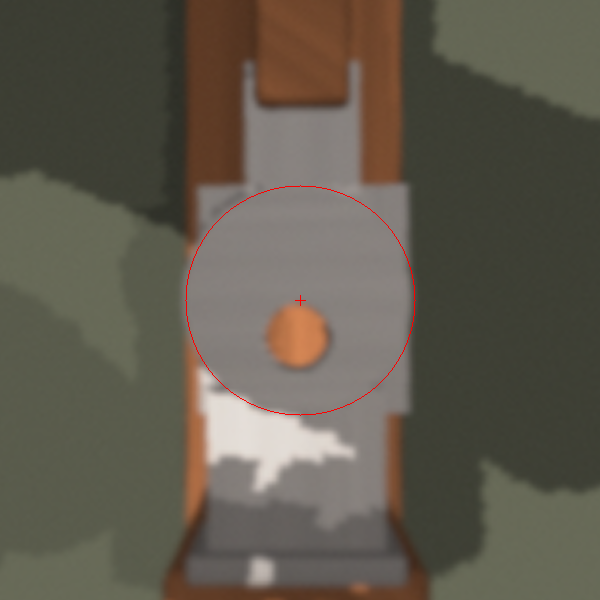

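```bash
python3 -m jog '[{"gripper":0,"dx":-0.024,"dy":-0.034,"dz":0,"rx":0,"ry":0,"rz":-3},{"gripper":0,"dx":-0.048,"dy":-0.068,"dz":0,"rx":0,"ry":0,"rz":-6},{"gripper":0,"dx":-0.072,"dy":-0.102,"dz":0,"rx":0,"ry":0,"rz":-6},{"gripper":0,"dx":-0.096,"dy":-0.136,"dz":0,"rx":0,"ry":0,"rz":-6},{"gripper":0,"dx":-0.12,"dy":-0.17,"dz":0,"rx":0,"ry":0,"rz":-6},{"gripper":0,"dx":-0.146,"dy":-0.205,"dz":0,"rx":0,"ry":0,"rz":-6},{"gripper":0,"dx":-0.146,"dy":-0.205,"dz":0,"rx":0,"ry":0,"rz":-6},{"gripper":0,"dx":-0.146,"dy":-0.205,"dz":0,"rx":0,"ry":0,"rz":-6}]'
python3 - <<'E'
from h import *
c=cam("wrist");np.save("w2.npy",c,allow_pickle=True)
P,uv=cloud(c,c["range_z"]>0)
m=(np.hypot(P[:,0]-.438,P[:,1]+.2685)<.045)
for lo,hi in((.105,.12),(.057,.0625)):
    k=m&(P[:,2]>lo)&(P[:,2]<hi);Q=P[k]
    print(lo,k.sum(),Q.mean(0).round(4),cv2.minAreaRect((1000*Q[:,:2]).astype(np.float32)))
L=np.array([.438,-.2685]);g=np.arange(-250,250)/5e3
gx,gy=np.meshgrid(g,-g);W=np.c_[gx.ravel(),gy.ravel()]+L
q=proj(c,np.c_[W,np.full(len(W),.113)]).astype(np.float32).reshape(500,500,2)
cv2.imwrite("pics/f.png",cv2.remap(c["pixels"],q[...,0],q[...,1],cv2.INTER_CUBIC))
print(proj(c,[[*L,.113]]))
E
```

```text
t: 6.2
eef_pos: [0.4498, -0.3285, 0.2502]
tool_rot: [0.519, 0.48, 0.52, -0.479]
contact_force: [0.7, 0.9, -0.5]
gripper_width: 1.001
0.105 568 [ 0.437  -0.2671  0.1119] ((436.6499328613281, -267.30902099609375), (15.916254043579102, 26.846525192260742), 4.745734214782715)
0.057 2667 [ 0.4369 -0.267   0.0594] ((436.9162902832031, -267.6210021972656), (60.4323616027832, 59.86691665649414), 11.462617874145508)
[[253.37459081 122.17395021]]
```

View pics/f.png

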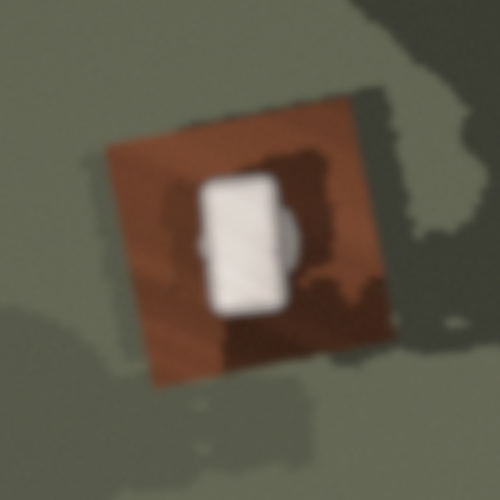

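```bash
python3 -m jog '[{"gripper":0,"dx":-0.006,"dy":0.03,"dz":0,"rx":0,"ry":0,"rz":0.4},{"gripper":0,"dx":-0.013,"dy":0.062,"dz":0,"rx":0,"ry":0,"rz":0.4},{"gripper":0,"dx":-0.013,"dy":0.062,"dz":-0.02,"rx":0,"ry":0,"rz":0.4},{"gripper":0,"dx":-0.013,"dy":0.062,"dz":-0.06,"rx":0,"ry":0,"rz":0.4},{"gripper":0,"dx":-0.013,"dy":0.062,"dz":-0.1,"rx":0,"ry":0,"rz":0.4},{"gripper":0,"dx":-0.013,"dy":0.062,"dz":-0.135,"rx":0,"ry":0,"rz":0.4},{"gripper":0,"dx":-0.013,"dy":0.062,"dz":-0.157,"rx":0,"ry":0,"rz":0.4},{"gripper":0,"dx":-0.013,"dy":0.062,"dz":-0.157,"rx":0,"ry":0,"rz":0.4},{"gripper":0,"dx":-0.013,"dy":0.062,"dz":-0.157,"rx":0,"ry":0,"rz":0.4}]'
python3 -m jog '[{"gripper":0.5,"dx":0,"dy":0,"dz":0,"rx":0,"ry":0,"rz":0},{"gripper":0.7,"dx":0,"dy":0,"dz":0,"rx":0,"ry":0,"rz":0},{"gripper":0.85,"dx":0,"dy":0,"dz":0,"rx":0,"ry":0,"rz":0},{"gripper":0.95,"dx":0,"dy":0,"dz":0,"rx":0,"ry":0,"rz":0},{"gripper":0.95,"dx":0,"dy":0,"dz":0,"rx":0,"ry":0,"rz":0},{"gripper":0.95,"dx":0,"dy":0,"dz":0,"rx":0,"ry":0,"rz":0},{"gripper":0.95,"dx":0,"dy":0,"dz":0,"rx":0,"ry":0,"rz":0}]' 45
```

```text
t: 7.15
eef_pos: [0.4379, -0.2659, 0.0936]
tool_rot: [0.522, 0.477, 0.522, -0.477]
contact_force: [-0.0, 0.8, 1.2]
gripper_width: 0.998
t: 7.85
eef_pos: [0.437, -0.2675, 0.0938]
tool_rot: [0.521, 0.478, 0.521, -0.478]
contact_force: [-1.7, 0.1, 6.0]
gripper_width: 0.18
```

```bash
python3 -m jog '[{"gripper":0.95,"dx":0,"dy":0,"dz":0.02,"rx":0,"ry":0,"rz":0},{"gripper":0.95,"dx":0,"dy":0,"dz":0.05,"rx":0,"ry":0,"rz":0},{"gripper":0.95,"dx":0,"dy":0,"dz":0.09,"rx":0,"ry":0,"rz":0},{"gripper":0.95,"dx":0,"dy":0,"dz":0.13,"rx":0,"ry":0,"rz":0},{"gripper":0.95,"dx":0,"dy":0,"dz":0.165,"rx":0,"ry":0,"rz":0},{"gripper":0.95,"dx":0,"dy":0,"dz":0.175,"rx":0,"ry":0,"rz":0}]'
python3 -m jog '[{"gripper":0.95,"dx":0.015,"dy":0.02,"dz":0,"rx":0,"ry":0,"rz":0},{"gripper":0.95,"dx":0.039,"dy":0.052,"dz":0,"rx":0,"ry":0,"rz":0},{"gripper":0.95,"dx":0.066,"dy":0.088,"dz":0,"rx":0,"ry":0,"rz":0},{"gripper":0.95,"dx":0.093,"dy":0.124,"dz":0,"rx":0,"ry":0,"rz":0},{"gripper":0.95,"dx":0.12,"dy":0.16,"dz":0,"rx":0,"ry":0,"rz":0},{"gripper":0.95,"dx":0.14,"dy":0.186,"dz":0,"rx":0,"ry":0,"rz":0},{"gripper":0.95,"dx":0.1495,"dy":0.199,"dz":-0.01,"rx":0,"ry":0,"rz":0},{"gripper":0.95,"dx":0.1495,"dy":0.199,"dz":-0.022,"rx":0,"ry":0,"rz":0},{"gripper":0.95,"dx":0.1495,"dy":0.199,"dz":-0.022,"rx":0,"ry":0,"rz":0},{"gripper":0.95,"dx":0.1495,"dy":0.199,"dz":-0.022,"rx":0,"ry":0,"rz":0}]'
cat > pinlook.py <<'E'
import sys
from h import *
o=get_obs();tcp=np.array(o["eef_pos"]);print(tcp.round(4))
tiles=[]
for n in("scene","side"):
    c=cam(n)
    hole=[.5865,-.0685,.15]
    tip=[tcp[0],tcp[1],tcp[2]-.080]
    a=proj(c,[hole,tip,[.5855,-.061,.15]]); print(n,a.round(1).tolist())
    x0,y0=(a[0]-[25,35]).round().astype(int)
    im=cv2.resize(c["pixels"][y0:y0+50,x0:x0+50],(400,400),interpolation=cv2.INTER_CUBIC)
    for p,col in zip(a,((0,0,255),(255,0,0),(0,255,0))):
        q=((p-[x0,y0]+.5)*8).astype(int); cv2.drawMarker(im,tuple(map(int,q)),col,0,10)
    th=np.linspace(0,6.3,60)
    for ctr,r,col in ((hole,.007,(0,0,255)),([.5855,-.061,.15],.023,(0,255,0))):
        pts=proj(c,np.c_[ctr[0]+r*np.cos(th),ctr[1]+r*np.sin(th),np.full(60,.15)])
        cv2.polylines(im,[((pts-[x0,y0]+.5)*8).astype(np.int32)],True,col,1)
    tiles.append(im)
cv2.imwrite("pics/"+sys.argv[1],np.hstack(tiles))
E
python3 pinlook.py g.png
```

```text
t: 8.45
eef_pos: [0.4382, -0.2683, 0.272]
tool_rot: [0.523, 0.479, 0.519, -0.477]
contact_force: [0.6, 0.1, -1.8]
gripper_width: 0.178
t: 9.45
eef_pos: [0.5847, -0.0709, 0.2452]
tool_rot: [0.52, 0.478, 0.521, -0.479]
contact_force: [-0.0, 0.4, -0.5]
gripper_width: 0.179
[ 0.5847 -0.0709  0.2452]
scene [[221.7, 193.0], [220.6, 189.3], [223.1, 191.8]]
side [[246.7, 223.1], [246.0, 220.3], [246.3, 220.8]]
```

View pics/g.png

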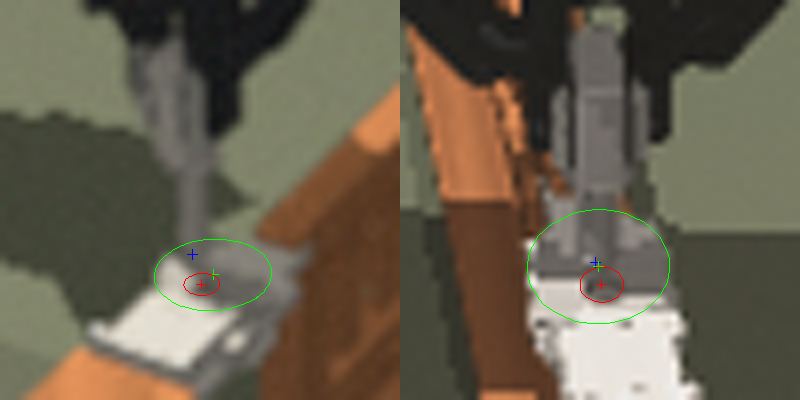

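```bash
python3 -m jog '[{"gripper":0.95,"dx":0,"dy":0,"dz":-0.005,"rx":0,"ry":0,"rz":0},{"gripper":0.95,"dx":0,"dy":0,"dz":-0.01,"rx":0,"ry":0,"rz":0},{"gripper":0.95,"dx":0,"dy":0,"dz":-0.014,"rx":0,"ry":0,"rz":0},{"gripper":0.95,"dx":0,"dy":0,"dz":-0.016,"rx":0,"ry":0,"rz":0},{"gripper":0.95,"dx":0,"dy":0,"dz":-0.018,"rx":0,"ry":0,"rz":0},{"gripper":0.95,"dx":0,"dy":0,"dz":-0.018,"rx":0,"ry":0,"rz":0}]'
python3 -m jog '[{"gripper":0.95,"dx":0,"dy":0,"dz":-0.001,"rx":0,"ry":0,"rz":0},{"gripper":0.95,"dx":0,"dy":0,"dz":-0.002,"rx":0,"ry":0,"rz":0},{"gripper":0.95,"dx":0,"dy":0,"dz":-0.002,"rx":0,"ry":0,"rz":0}]'
```

```text
t: 10.15
eef_pos: [0.5862, -0.0683, 0.228]
tool_rot: [0.521, 0.478, 0.521, -0.478]
contact_force: [0.4, 0.2, -2.0]
gripper_width: 0.183
t: 10.45
eef_pos: [0.5863, -0.0684, 0.2262]
tool_rot: [0.521, 0.478, 0.521, -0.478]
contact_force: [-0.4, -0.4, -0.8]
gripper_width: 0.18
```

```bash
python3 -m jog '[{"gripper":0.95,"dx":0,"dy":0,"dz":-0.001,"rx":0,"ry":0,"rz":0},{"gripper":0.95,"dx":0,"dy":0,"dz":-0.003,"rx":0,"ry":0,"rz":0},{"gripper":0.95,"dx":0,"dy":0,"dz":-0.003,"rx":0,"ry":0,"rz":0}]'
python3 -m jog '[{"gripper":0.95,"dx":0,"dy":0,"dz":-0.001,"rx":0,"ry":0,"rz":0},{"gripper":0.95,"dx":0,"dy":0,"dz":-0.003,"rx":0,"ry":0,"rz":0},{"gripper":0.95,"dx":0,"dy":0,"dz":-0.003,"rx":0,"ry":0,"rz":0}]'
```

```text
t: 10.75
eef_pos: [0.5861, -0.0684, 0.223]
tool_rot: [0.521, 0.478, 0.521, -0.478]
contact_force: [-0.6, -0.9, -1.2]
gripper_width: 0.182
t: 11.05
eef_pos: [0.5861, -0.0684, 0.22]
tool_rot: [0.521, 0.478, 0.521, -0.478]
contact_force: [0.2, 0.4, -1.3]
gripper_width: 0.179
```

```bash
python3 -m jog '[{"gripper":0.95,"dx":0,"dy":0,"dz":-0.002,"rx":0,"ry":0,"rz":0},{"gripper":0.95,"dx":0,"dy":0,"dz":-0.004,"rx":0,"ry":0,"rz":0},{"gripper":0.95,"dx":0,"dy":0,"dz":-0.004,"rx":0,"ry":0,"rz":0}]'
python3 -m jog '[{"gripper":0.95,"dx":0,"dy":0,"dz":-0.002,"rx":0,"ry":0,"rz":0},{"gripper":0.95,"dx":0,"dy":0,"dz":-0.004,"rx":0,"ry":0,"rz":0},{"gripper":0.95,"dx":0,"dy":0,"dz":-0.004,"rx":0,"ry":0,"rz":0}]'
python3 -m jog '[{"gripper":0.95,"dx":0,"dy":0,"dz":-0.002,"rx":0,"ry":0,"rz":0},{"gripper":0.95,"dx":0,"dy":0,"dz":-0.004,"rx":0,"ry":0,"rz":0},{"gripper":0.95,"dx":0,"dy":0,"dz":-0.004,"rx":0,"ry":0,"rz":0}]'
```

```text
t: 11.35
eef_pos: [0.5861, -0.0684, 0.2159]
tool_rot: [0.521, 0.478, 0.522, -0.478]
contact_force: [-0.5, 0.3, -0.9]
gripper_width: 0.18
t: 11.65
eef_pos: [0.5861, -0.0684, 0.2119]
tool_rot: [0.521, 0.478, 0.521, -0.478]
contact_force: [-0.7, -0.1, -1.0]
gripper_width: 0.182
t: 11.95
eef_pos: [0.5861, -0.0684, 0.2079]
tool_rot: [0.521, 0.478, 0.521, -0.478]
contact_force: [-0.4, -0.3, -1.6]
gripper_width: 0.182
```

```bash
python3 -m jog '[{"gripper":0.95,"dx":0,"dy":0,"dz":-0.002,"rx":0,"ry":0,"rz":0},{"gripper":0.95,"dx":0,"dy":0,"dz":-0.004,"rx":0,"ry":0,"rz":0},{"gripper":0.95,"dx":0,"dy":0,"dz":-0.004,"rx":0,"ry":0,"rz":0}]'
python3 -m jog '[{"gripper":0.95,"dx":0,"dy":0,"dz":-0.002,"rx":0,"ry":0,"rz":0},{"gripper":0.95,"dx":0,"dy":0,"dz":-0.004,"rx":0,"ry":0,"rz":0},{"gripper":0.95,"dx":0,"dy":0,"dz":-0.004,"rx":0,"ry":0,"rz":0}]'
python3 pinlook.py i.png
```

```text
t: 12.25
eef_pos: [0.5861, -0.0684, 0.2039]
tool_rot: [0.521, 0.478, 0.521, -0.478]
contact_force: [0.0, -0.1, -1.6]
gripper_width: 0.183
t: 12.55
eef_pos: [0.5861, -0.0684, 0.2]
tool_rot: [0.521, 0.478, 0.521, -0.478]
contact_force: [-0.0, 0.8, -2.1]
gripper_width: 0.179
[ 0.5861 -0.0684  0.2   ]
scene [[221.7, 193.0], [222.1, 200.5], [223.1, 191.8]]
side [[246.7, 223.1], [246.7, 229.9], [246.3, 220.8]]
```

View pics/i.png

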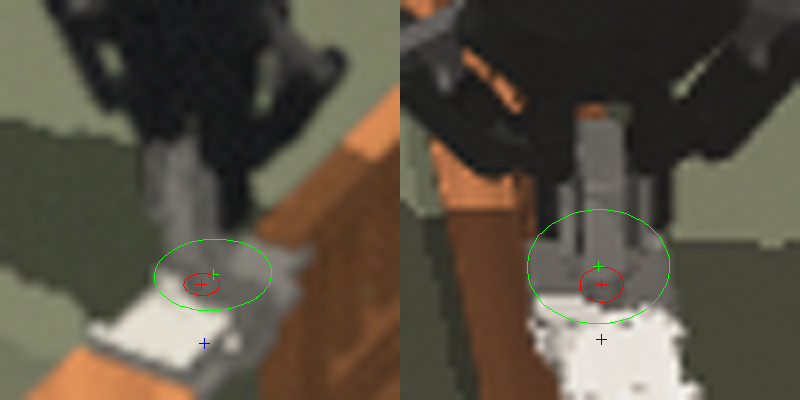

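The collar is close to the yoke, and the shank has gone inside with no contact force. I'll continue down.

```bash
python3 -m jog '[{"gripper":0.95,"dx":0,"dy":0,"dz":-0.002,"rx":0,"ry":0,"rz":0},{"gripper":0.95,"dx":0,"dy":0,"dz":-0.005,"rx":0,"ry":0,"rz":0},{"gripper":0.95,"dx":0,"dy":0,"dz":-0.005,"rx":0,"ry":0,"rz":0}]'
python3 -m jog '[{"gripper":0.95,"dx":0,"dy":0,"dz":-0.002,"rx":0,"ry":0,"rz":0},{"gripper":0.95,"dx":0,"dy":0,"dz":-0.005,"rx":0,"ry":0,"rz":0},{"gripper":0.95,"dx":0,"dy":0,"dz":-0.005,"rx":0,"ry":0,"rz":0}]'
python3 -m jog '[{"gripper":0.95,"dx":0,"dy":0,"dz":-0.001,"rx":0,"ry":0,"rz":0},{"gripper":0.95,"dx":0,"dy":0,"dz":-0.003,"rx":0,"ry":0,"rz":0},{"gripper":0.95,"dx":0,"dy":0,"dz":-0.003,"rx":0,"ry":0,"rz":0}]'
```

```text
t: 12.95
eef_pos: [0.586, -0.0684, 0.1948]
tool_rot: [0.521, 0.478, 0.522, -0.478]
contact_force: [0.1, -1.0, -1.4]
gripper_width: 0.182
t: 13.25
eef_pos: [0.586, -0.0684, 0.1898]
tool_rot: [0.521, 0.478, 0.522, -0.478]
contact_force: [-1.7, -0.1, -1.0]
gripper_width: 0.18
t: 13.55
eef_pos: [0.5862, -0.0684, 0.187]
tool_rot: [0.521, 0.478, 0.521, -0.478]
contact_force: [-0.1, 0.9, -1.4]
gripper_width: 0.182
```

```bash
for i in 1 2; do python3 -m jog '[{"gripper":0.95,"dx":0,"dy":0,"dz":-0.001,"rx":0,"ry":0,"rz":0},{"gripper":0.95,"dx":0,"dy":0,"dz":-0.001,"rx":0,"ry":0,"rz":0}]'; done
```

```text
t: 13.75
eef_pos: [0.5863, -0.0683, 0.1862]
tool_rot: [0.521, 0.478, 0.521, -0.478]
contact_force: [0.1, 0.9, -1.9]
gripper_width: 0.179
t: 13.95
eef_pos: [0.5863, -0.0684, 0.1852]
tool_rot: [0.521, 0.478, 0.521, -0.478]
contact_force: [-0.4, -0.1, -0.9]
gripper_width: 0.181
```

```bash
python3 -m jog '[{"gripper":0.95,"dx":0,"dy":0,"dz":-0.001,"rx":0,"ry":0,"rz":0},{"gripper":0.95,"dx":0,"dy":0,"dz":-0.001,"rx":0,"ry":0,"rz":0}]'; python3 -m jog '[{"gripper":0.95,"dx":0,"dy":0,"dz":-0.001,"rx":0,"ry":0,"rz":0},{"gripper":0.95,"dx":0,"dy":0,"dz":-0.001,"rx":0,"ry":0,"rz":0}]'
```

```text
t: 14.15
eef_pos: [0.5862, -0.0684, 0.1842]
tool_rot: [0.521, 0.478, 0.521, -0.478]
contact_force: [-0.3, 0.7, -1.0]
gripper_width: 0.185
t: 14.35
eef_pos: [0.5864, -0.0684, 0.1838]
tool_rot: [0.521, 0.478, 0.521, -0.478]
contact_force: [-3.4, -0.0, 2.9]
gripper_width: 0.18
```

The collar has touched the yoke at about 4 N. I'll release and retreat straight up.

```bash
python3 -m jog '[{"gripper":0.75,"dx":0,"dy":0,"dz":0,"rx":0,"ry":0,"rz":0},{"gripper":0.6,"dx":0,"dy":0,"dz":0,"rx":0,"ry":0,"rz":0},{"gripper":0.4,"dx":0,"dy":0,"dz":0,"rx":0,"ry":0,"rz":0},{"gripper":0.4,"dx":0,"dy":0,"dz":0,"rx":0,"ry":0,"rz":0},{"gripper":0.4,"dx":0,"dy":0,"dz":0.02,"rx":0,"ry":0,"rz":0},{"gripper":0.4,"dx":0,"dy":0,"dz":0.06,"rx":0,"ry":0,"rz":0},{"gripper":0.4,"dx":0,"dy":0,"dz":0.1,"rx":0,"ry":0,"rz":0},{"gripper":0.4,"dx":0.005,"dy":-0.045,"dz":0.11,"rx":0,"ry":0,"rz":0},{"gripper":0.2,"dx":0.007,"dy":-0.08,"dz":0.11,"rx":0,"ry":0,"rz":0},{"gripper":0.2,"dx":0.007,"dy":-0.08,"dz":0.11,"rx":0,"ry":0,"rz":0}]'
python3 - <<'E'
from h import *
L=np.array([.5855,-.061]);y=np.radians(10.35);R=np.array([[np.cos(y),-np.sin(y)],[np.sin(y),np.cos(y)]])
t=[]
for n in("wrist","side","scene"):
    c=cam(n);P,uv=cloud(c,c["range_z"]>0);F=(P[:,:2]-L)@R
    m=(np.hypot(*F.T)<.03)
    k=m&(P[:,2]>.19)&(P[:,2]<.23)
    if k.sum(): print(n,"paddle top",np.percentile(P[k,2],[50,98]).round(4),"F",F[k].mean(0).round(4),k.sum())
    a=proj(c,[[*L,.15]])[0].astype(int); h=90 if n=="wrist" else 50
    im=c["pixels"][max(a[1]-h,0):a[1]+h,max(a[0]-h,0):a[0]+h]
    t.append(cv2.resize(im,(266,266) if n!="side" else (266,266),interpolation=cv2.INTER_CUBIC))
cv2.imwrite("pics/j.png",np.hstack(t))
E
```

```text
t: 15.35
eef_pos: [0.5927, -0.1554, 0.2939]
tool_rot: [0.52, 0.479, 0.518, -0.481]
contact_force: [-0.1, -0.7, -0.1]
gripper_width: 0.803
wrist paddle top [0.2021 0.2036] F [-0.0006 -0.0076] 897
side paddle top [0.2002 0.2035] F [-0.0002 -0.0111] 73
scene paddle top [0.1983 0.2033] F [ 0.0042 -0.0113] 43
```

View pics/j.png

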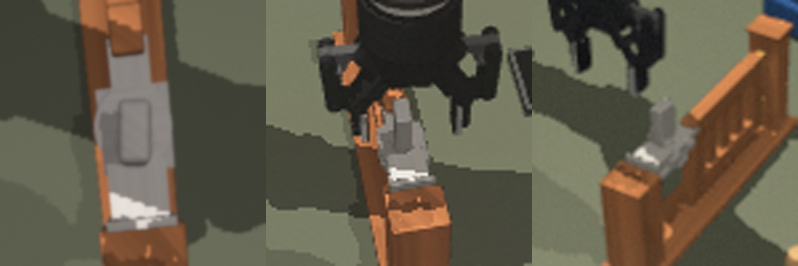

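The pin stands upright in the yoke with its paddle top at 203 mm, which matches the fully seated height. The gate is in line with the frame and the gripper is clear.

```bash
python3 -c "
from station import hand_in
print(hand_in())"
```

```text
the job is handed in; nothing more can be done
None
```

The gate is shut and pinned, and the job was handed in at about 15.5 s of the 67 s allowed.

- **Gate:** I gripped the top rail and swung it shut. The overhead picture showed the steel tab centred between the yoke's ears to about 1 mm.
- **Hole:** The wrist camera found the pin hole about 7.5 mm towards the latch post from the yoke's middle.
- **Pin:** It went down with no contact force until the collar touched the yoke at about 4 N. I then let go and moved the gripper clear.

**Last checks:**
- The paddle top is at about 203 mm, which is the fully seated height.
- The wrist camera puts the pin over the hole at (-0.6, -7.6) mm in frame axes. The side and scene cameras put it about 3.5 mm further to -y, and the scene camera also about 5 mm further to +x. They look at the paddle from an angle, so I trusted the overhead view.
- I never aimed at the other items, and the gripper did not go near them. I did not measure them again at the end.
- One early move command was refused because its rows lacked some keys. The arm did not move, so it had no effect.

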